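Clip the blue spatula back into its spring holder

ROBOT

A 6-joint arm with a two-finger parallel gripper is mounted at the origin on the work surface. World frame = base frame: x ahead of the robot, y to its left, z up, the work surface at z = 0. Lengths are in m, angles in rad, forces in N, time in s.
With the tool pointing down it reaches from about 0.15 to 0.775 m from the base axis. Payload 6.1 kg.
Tool frame: the origin (TCP) lies at the very end of the fingers, on their centre line; the grasp point (between the pads) lies 19 mm behind it; z points along the fingers, y is the direction in which the jaws open and shut (so a half turn about z gives the same grasp; the last joint's range is limited). The gripper opens to 85 mm and grips with 20 to 120 N. Pads are 22 mm wide; open, the fingers measure 114 mm over their backs; the gripper's body (76 mm by 85 mm) begins 54 mm behind the grasp point. The pads swing forward as they close: fully open they stand 13 mm farther back than shut.
Start: joints at [-1.139, 0.126, -0.04, 1.405, 0, 1.571], TCP at [0.22, -0.477, 0.231] pointing down, gripper open.
Joint ranges: [-2.72, 2.72], [-0.95, 1.95], [-1.27, 1.35], [-1.78, 2.02], [-1.46, 1.47], [-3.14, 3.14]. Speed limits (rad/s): [2.39, 2.39, 3.01, 3.14, 3.14, 3.14].

INTERFACE

Orientations are given as [roll, pitch, yaw] about the fixed x, y, z axes, in that order (R = Rz(yaw) Ry(pitch) Rx(roll)).
In Python, from workcell import monitor, camera, camera_params, sign_off gives the robot as it stands.
- The arm moves only by the tool drive_tool, never from a script. Its argument "increments" is a list of rows, each a list of 7 numbers: the shift along the tool's x, y, z in cm, then the turn, a rotation vector about the tool's x, y, z in degrees, then the closure, from 0 (fully open) to 1 (shut). In form: [[tx, ty, tz, rx, ry, rz, fingers], ...]. A call has 1 to 8 rows; each row shifts and turns the commanded pose from where the row before left it, along the tool's axes as they then stand; what a row does not reach is not made up. A row lasts 1/10 s, in which the tool goes at most 50 mm and 8.59 degrees, less where a joint would pass 70% of its speed; a pose out of reach is approached as far as the arm can. A call is refused whole if a number of a shift passes 5 or a number of a turn 8.59, either way. A call with a gripper value outside its range is refused whole. The fingers move at their own pace and stop on an object; the grip force is fixed at half the most. Time passes only in rows, so rows that do not move let the fingers close. It gives the time, the measured TCP pose, the force and the opening at its end, in the units of the state.
- monitor.get_obs(): the state, without advancing time (a new reading comes with each control period).
- camera(name): name is "side" or "top"; returns the picture (400x640x3 uint8, red, green, blue); there is no depth.
- camera_params(name): a dict with "fovy" (degrees; the focal length in pixels is half the picture's height over the tangent of half this angle, whatever the lens; pixels are square), "cx", "cy" (the principal point, pixels), "R" (3x3) and "t" (3): a world point X has camera coordinates R X + t. Camera axes: x right, y down, z forward; pixel columns grow to the right and rows downward; lengths in m; the calibration is good to about 2 mm. A picture is of the moment at which its call begins. camera_params takes no time and is no camera call.
- sign_off(): hands the job in, once; it reports no verdict.
The state is a dict: "time": time; "joint_positions": joint angles; "qd": joint speeds; "effort": joint torques, N m; "eef_pos": TCP position; "ee_rot": TCP orientation; "contact_force": force on the tool from outside, world axes, zero at the start; "wrist_torque": the same for the moment, N m; "width": opening from 0.0 (shut) to 1.0 (fully open).
Only numpy, scipy, OpenCV 4.12 (cv2) and the standard library are available. Lean on these libraries where they do the work, as an engineer would, in place of code of your own. Each camera call takes 0.05 s, during which the arm holds its last target. There are 200 camera calls.

TASK

Put the blue-handled mosaic spatula away: lay its handle along the two steel spring clips of the wooden holder, either way round and centred, and press it straight down until the jaws have opened and closed over it and it sits fully home in both clips. Then let go, leaving the red-handled spatula and the black bowl of tesserae where they are.

Things in the scene. Friction and masses are not known exactly. Their poses are not given: they have to be found in the camera images.
- blue_spatula_mid (a point): Spatula to put away, 0.13 kg, 244 mm long, lying on the table: blue round handle, diameter 22, length 150 mm, with a square 24 x 24 x 12 mm end piece at each end against rolling (brass at the butt), then a steel blade 30 mm wide. Point: middle of the handle on its axis, 12 mm above the table, 5 mm from the balance point: grip here across the handle. x along the handle to the blade, z up.
- clip_seat (a point): Fixed holder: dark wood board 180 x 110 x 12 mm, two steel clips 100 mm apart along x, 84 mm free between. Point: midway between them, on the axis of a handle fully home on its rubber stops, 45 mm above the table. x along the handle, z up. Sprung lips stand 15 mm apart, tops 16 mm above the point; a handle on them has its axis 20 mm above it; 10 to 15 N spreads them, then they snap shut over it.
- red_spatula_mid (a point): A spatula of the same shape and size with a red handle, lying on the table: not to be moved. The point is the middle of its handle, 12 mm above the table; x along the handle to the blade.
- bowl: Black plastic bowl of white and terracotta tesserae, 116 mm across the rim, 52 mm high, standing on the table: not to be moved. Origin at the centre of its underside.
Things that resemble listed ones, but are neither listed nor needed, are in the scene too. Of the things that look like the part that bears blue_spatula_mid, the larger one is meant.

How it is judged:
By the outcome, as a careful person would: the job done as asked, in the order asked, and still so for the second after the job is handed in, with the robot touching nothing.
It also fails if it takes over 40 s, if anything falls off the work surface, if the arm or the gripper's body presses on something with over 40 N, if the wrist force passes 120 N, or if a joint passes its speed limit or range.

## Working session

There is one attempt and no reset: what is moved stays moved. The work goes in short steps, Python scripts to look and compute and a tool call to move; the robot and the scene stay as the last step left them, time stands still between calls to the robot, and variables do not carry over. Pictures are saved under pics/ and viewed, about 8 in all and at most 12, crops included, and the job is handed in when it is done.

Besides the shell and the picture viewer there is one more tool, called as a command line: name --pt "numbers of a row" for each row, then --argument value for the rest. drive_tool: Moves the arm, as the interface text tells. Its arguments: {"type":"object","properties":{"increments":{"type":"array"}},"required":["increments"]}

```bash
mkdir -p pics; cat > h.py <<'E'
import numpy as np, cv2
from workcell import monitor, camera, camera_params, sign_off
def P(n):
    p=camera_params(n); f=200/np.tan(np.radians(p['fovy'])/2)
    return f,p['cx'],p['cy'],np.array(p['R']),np.array(p['t'])
def ray(n,u,v):
    f,cx,cy,R,t=P(n); return -R.T@t, R.T@np.array([(u-cx)/f,(v-cy)/f,1])
def onz(n,u,v,z):
    o,d=ray(n,u,v); return o+d*(z-o[2])/d[2]
def proj(n,X):
    f,cx,cy,R,t=P(n); c=R@np.array(X)+t; return np.array([cx+f*c[0]/c[2],cy+f*c[1]/c[2]])
def snap(n,fn):
    im=camera(n)[:,:,::-1].copy(); cv2.imwrite('pics/'+fn,im); return im
E
python3 - <<'E'
from h import *
for n in('top','side'):
    snap(n,n+'0.png'); f,cx,cy,R,t=P(n); print(n,f,cx,cy,-R.T@t,R.round(2).tolist())
print(monitor.get_obs())
E
```

```text
top 487.30319690825877 323.6773614135807 204.06887549761925 [0.54271911 0.01816831 1.27680664] [[-0.02, -1.0, 0.01], [-1.0, 0.02, -0.05], [0.05, -0.01, -1.0]]
side 480.0890273381741 319.8801929593106 203.00050168408615 [ 0.40284146 -0.66009666  0.78168612] [[0.96, -0.29, 0.02], [-0.19, -0.68, -0.71], [0.22, 0.67, -0.71]]
{'time': 0.1, 'joint_positions': array([-1.13897758e+00,  1.26345514e-01, -4.05004996e-02,  1.40543386e+00,
        6.33584653e-06,  1.57081172e+00]), 'qd': array([ 0.00015783,  0.00021837,  0.00264617, -0.00122438,  0.0001388 ,
       -0.00039594]), 'effort': array([ 7.15607057e-04, -4.36908460e+01,  3.53603518e+01,  1.37502686e-02,
       -3.89842467e-05, -4.74328289e-06]), 'eef_pos': array([ 0.21956785, -0.47646328,  0.23059579]), 'ee_rot': array([-3.14010911e+00, -6.31299862e-06,  4.31803344e-01]), 'contact_force': array([0.20159692, 0.1121444 , 0.16039143]), 'wrist_torque': array([0.0126524 , 0.01487128, 0.02419731]), 'width': 1.0021433187891573}
```

View pics/top0.png

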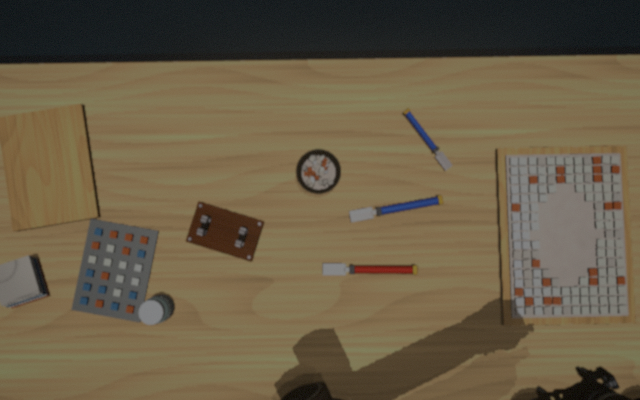

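View pics/side0.png

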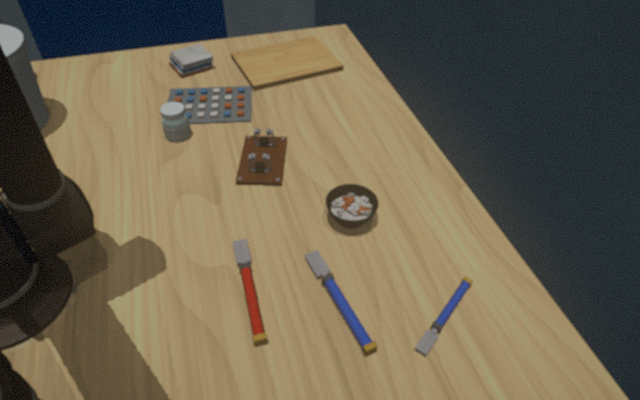

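The top view shows the large blue spatula at (409,207), with its blade to the left. The smaller blue decoy is at (427,138), red is at (384,269), the bowl at (318,171) and the holder at (225,231). Other blue things are the tesserae tray at (116,268). I choose the one at (409,207), and will measure it and check it in one crop.

```bash
cat > m.py <<'E'
from h import *
def blobs(im,kind,amin=60):
    h=cv2.cvtColor(im,cv2.COLOR_BGR2HSV)
    if kind=='blue': m=cv2.inRange(h,(105,130,40),(130,255,255))
    if kind=='red': m=cv2.inRange(h,(0,190,60),(6,255,255))
    if kind=='wood': m=cv2.inRange(h,(0,80,20),(15,255,110))
    m=cv2.morphologyEx(m,cv2.MORPH_CLOSE,np.ones((3,3)))
    cs,_=cv2.findContours(m,cv2.RETR_EXTERNAL,cv2.CHAIN_APPROX_NONE)
    return [(c,cv2.minAreaRect(c)) for c in cs if cv2.contourArea(c)>amin]
E
python3 - <<'E'
from m import *
ims={n:cv2.imread(f'pics/{n}0.png') for n in('top','side')}
for n,im in ims.items():
  for k,z in(('blue',.012),('red',.012),('wood',.012)):
    for c,(ce,sz,a) in blobs(im,k,150):
      b=cv2.boxPoints((ce,sz,a)); 
      e=sorted([(b[i]+b[(i+1)%4])/2 for i in range(4)],key=lambda q:-np.hypot(*(q-ce)))[:2]
      E=[onz(n,*q,z) for q in e]; d=E[1]-E[0]
      print(n,k,np.round(ce),np.round(sz,1),'mid',np.round((E[0]+E[1])/2,4)[:2],'len',np.linalg.norm(d).round(4),'yaw',np.degrees(np.arctan2(d[1],d[0])).round(1))
      if k=='wood': print([onz(n,*q,z)[:2].round(3).tolist() for q in b])
t=cv2.resize(ims['top'][90:300,170:470],None,fx=2.6,fy=2.6,interpolation=cv2.INTER_CUBIC)
s=cv2.resize(ims['side'][120:200,220:400],None,fx=4.3,fy=4.3,interpolation=cv2.INTER_CUBIC)
cv2.imwrite('pics/c1.png',cv2.convertScaleAbs(t,alpha=1.6));cv2.imwrite('pics/c2.png',cv2.convertScaleAbs(s,alpha=1.8))
E
```

```text
top blue [409. 205.] [ 5.8 56.1] mid [ 0.6047 -0.2174] len 0.1465 yaw 99.5
top red [383. 269.] [ 6. 56.] mid [ 0.4405 -0.145 ] len 0.1449 yaw 88.9
top wood [324. 390.] [36. 17.] mid [0.1357 0.013 ] len 0.0917 yaw -91.2
[[0.115, 0.059], [0.158, 0.058], [0.156, -0.033], [0.114, -0.032]]
top wood [383. 270.] [ 9. 58.] mid [ 0.4392 -0.145 ] len 0.15 yaw 88.9
[[0.452, -0.07], [0.449, -0.22], [0.426, -0.22], [0.429, -0.07]]
top wood [225. 231.] [69.1 42.3] mid [0.546  0.2628] len 0.179 yaw -108.4
[[0.522, 0.364], [0.626, 0.331], [0.57, 0.161], [0.466, 0.195]]
top wood [596. 169.] [24.  9.] mid [ 0.6908 -0.7119] len 0.0633 yaw 177.2
[[0.723, -0.702], [0.722, -0.725], [0.659, -0.722], [0.659, -0.699]]
side blue [452. 303.] [ 6.4 48.3] mid [ 0.802  -0.2512] len 0.1124 yaw -144.2
side blue [347. 311.] [73.2  8.7] mid [ 0.6027 -0.2111] len 0.1483 yaw -81.0
side blue [122.  28.] [ 57. 208.] mid [0.2233 1.0809] len 0.7162 yaw 165.2
side red [252. 301.] [64.9  8.7] mid [ 0.4391 -0.1387] len 0.1452 yaw -92.1
side wood [  9. 254.] [37.6 15.6] mid [-0.0104  0.1039] len 0.1106 yaw -60.5
[[-0.048, 0.142], [-0.027, 0.162], [0.027, 0.065], [0.007, 0.047]]
side wood [ 45. 261.] [ 65.9 154.9] mid [0.0658 0.0876] len 0.3801 yaw -98.6
[[-0.018, -0.063], [0.022, 0.332], [0.164, 0.221], [0.091, -0.136]]
side wood [261. 160.] [45.4 50.6] mid [0.5413 0.2575] len 0.1934 yaw -105.9
[[0.466, 0.187], [0.513, 0.377], [0.622, 0.324], [0.564, 0.142]]
side wood [ 29. 154.] [59. 98.] mid [-0.0089  0.4537] len 0.416 yaw -83.9
[[-0.049, 0.265], [-0.109, 0.682], [0.047, 0.639], [0.076, 0.229]]
```

View pics/c1.png

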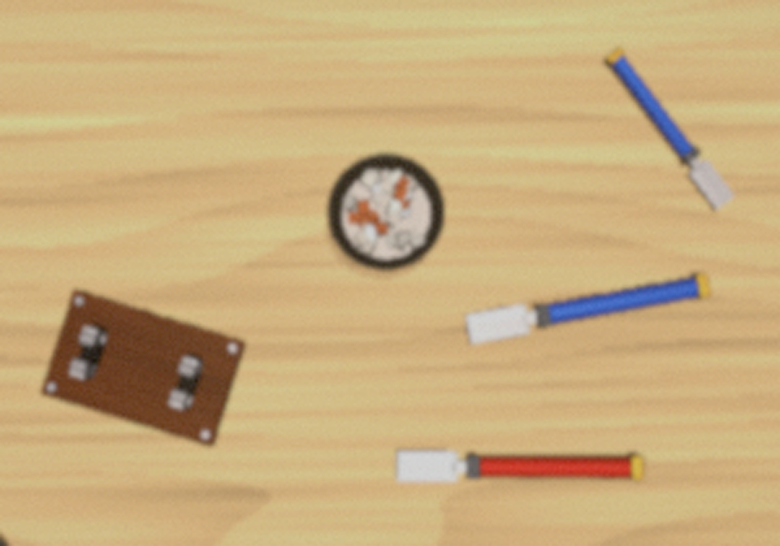

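View pics/c2.png

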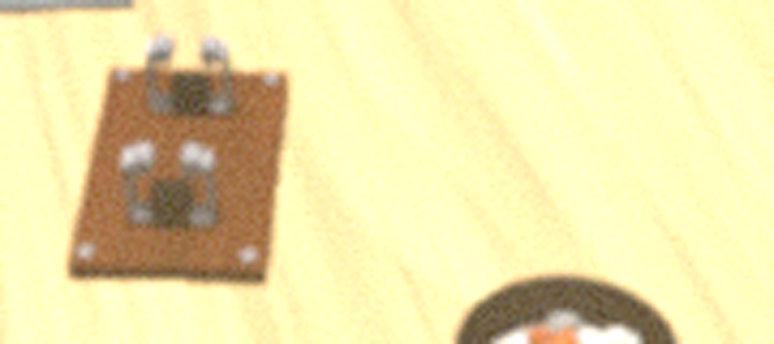

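The crop confirms the choice: it has the brass butt at right, a grey collar, and is longer than the decoy. The blue part measures about 148 mm against 150, and the board 179 x 109 mm. The clips line up along the board's long side. Next I'll triangulate the lips and plan the first reach.

```bash
cat > plan.py <<'E'
from h import *
from scipy.spatial.transform import Rotation as Ro
def plan(tgt,yaw_deg,n,grip,start=None):
    o=monitor.get_obs(); p=np.array(o['eef_pos']); R=Ro.from_euler('xyz',o['ee_rot'])
    T=Ro.from_euler('xyz',[np.pi,0,np.radians(yaw_deg)])
    dr=(R.inv()*T).as_rotvec(degrees=True)/n; d=(np.array(tgt)-p)/n*100
    print('pos',p.round(4),'yaw',np.degrees(o['ee_rot']).round(2),'F',o['contact_force'].round(1),'w',round(o['width'],3),'t',o['time'])
    for i in range(n):
        s=R.inv().apply(d); print([*s.round(2).tolist(),*dr.round(2).tolist(),grip]); R=R*Ro.from_rotvec(dr,degrees=True)
E
python3 - <<'E'
from m import *
from plan import plan
ctr=np.array([.544,.260,.061])
L={}
for n in('top','side'):
    im=cv2.imread(f'pics/{n}0.png').astype(int)
    mx,mn=im.max(2),im.min(2); c=proj(n,ctr)
    m=((mx-mn<0.28*mx)&(mx>(75 if n=='top' else 75))).astype(np.uint8)
    k,lab,st,ce=cv2.connectedComponentsWithStats(m)
    L[n]=[(ce[i].round(1),st[i][4]) for i in range(1,k) if st[i][4]>=4 and np.hypot(*(ce[i]-c))<45]
    print(n,c.round(0),[(a.tolist(),int(b)) for a,b in L[n]])
    print([onz(n,*a,.059)[:2].round(4).tolist() for a,b in L[n]])
def tri(a,b):
    o1,d1=ray('top',*a);o2,d2=ray('side',*b)
    s=np.linalg.lstsq(np.c_[d1,-d2],o2-o1,rcond=None)[0];return (o1+d1*s[0]).round(4),(o2+d2*s[1]).round(4)
ims={n:cv2.imread(f'pics/{n}0.png') for n in('top','side')}
a=[r[0] for c,r in blobs(ims['top'],'blue',150)][0]
b=[r[0] for c,r in blobs(ims['side'],'blue',150)][1]
print('blue tri',a,b,tri(a,b))
plan([.604,-.215,.13],99.3,16,0)
E
```

```text
top [222. 232.] [([200.0, 205.2], 10), ([203.3, 218.3], 39), ([258.8, 223.5], 13), ([241.8, 230.0], 41), ([199.4, 231.6], 40), ([189.4, 238.6], 13), ([238.3, 243.4], 48), ([248.5, 256.7], 14)]
[[0.6111, 0.3146], [0.5783, 0.3065], [0.5629, 0.1685], [0.5474, 0.2109], [0.5453, 0.3163], [0.5284, 0.3412], [0.5143, 0.2199], [0.4809, 0.1949]]
side [261. 142.] [([256.4, 130.5], 37), ([269.6, 130.7], 33), ([247.8, 136.8], 6), ([282.7, 138.0], 7), ([256.0, 142.9], 9), ([270.8, 143.7], 11), ([251.5, 155.9], 44), ([265.6, 156.3], 48), ([251.9, 169.4], 15), ([266.7, 170.1], 14), ([239.4, 177.9], 11), ([277.2, 179.0], 10)]
[[0.544, 0.3122], [0.5754, 0.3026], [0.5186, 0.2926], [0.5997, 0.265], [0.5331, 0.2635], [0.5668, 0.2509], [0.5132, 0.2181], [0.5446, 0.2077], [0.5048, 0.1706], [0.5366, 0.1591], [0.4725, 0.1498], [0.5526, 0.1234]]
blue tri (409.2281799316406, 205.03892517089844) (347.14703369140625, 311.4117736816406) (array([ 0.6046, -0.2169,  0.0146]), array([ 0.6027, -0.2163,  0.0144]))
pos [ 0.2196 -0.4765  0.2306] yaw [-179.91   -0.     24.74] F [0.2 0.1 0.2] w 1.002 t 0.1
[2.87, -0.48, 0.63, -0.0, -0.0, -4.66, 0]
[2.9, -0.24, 0.63, -0.0, -0.0, -4.66, 0]
[2.91, -0.01, 0.63, -0.0, -0.0, -4.66, 0]
[2.9, 0.23, 0.63, -0.0, -0.0, -4.66, 0]
[2.87, 0.46, 0.63, -0.0, -0.0, -4.66, 0]
[2.82, 0.69, 0.63, -0.0, -0.0, -4.66, 0]
[2.76, 0.92, 0.63, -0.0, -0.0, -4.66, 0]
[2.67, 1.14, 0.63, -0.0, -0.0, -4.66, 0]
[2.57, 1.36, 0.63, -0.0, -0.0, -4.66, 0]
[2.45, 1.56, 0.63, -0.0, -0.0, -4.66, 0]
[2.32, 1.75, 0.63, -0.0, -0.0, -4.66, 0]
[2.17, 1.94, 0.63, -0.0, -0.0, -4.66, 0]
[2.0, 2.11, 0.63, -0.0, -0.0, -4.66, 0]
[1.82, 2.26, 0.63, -0.0, -0.0, -4.66, 0]
[1.63, 2.4, 0.63, -0.0, -0.0, -4.66, 0]
[1.43, 2.53, 0.63, -0.0, -0.0, -4.66, 0]
```

Each lip pair's mean agrees between the views to 3 mm: seat at about (0.545, 0.262), yaw 72°, clip spacing 100 mm as given. The blue middle is at about (0.604, -0.2165), yaw 99.3°, triangulated at 14 mm height against the stated 12. Setting out.

drive_tool --pt "2.9 -0.5 0.6 0 0 -4.7 0" --pt "2.9 -0.2 0.6 0 0 -4.7 0" --pt "2.9 0 0.6 0 0 -4.7 0" --pt "2.9 0.2 0.6 0 0 -4.7 0" --pt "2.9 0.5 0.6 0 0 -4.7 0" --pt "2.8 0.7 0.6 0 0 -4.7 0" --pt "2.8 0.9 0.6 0 0 -4.7 0" --pt "2.7 1.1 0.6 0 0 -4.7 0"

```text
time: 0.9
eef_pos: [0.4129, -0.3438, 0.1826]
ee_rot: [-3.141, -0.0, 1.091]
contact_force: [0.3, -0.6, -0.4]
width: 1.002
```

drive_tool --pt "2.6 1.4 0.6 0 0 -4.7 0" --pt "2.5 1.6 0.6 0 0 -4.7 0" --pt "2.3 1.8 0.6 0 0 -4.7 0" --pt "2.2 1.9 0.6 0 0 -4.7 0" --pt "2.0 2.1 0.6 0 0 -4.7 0" --pt "1.8 2.3 0.6 0 0 -4.7 0" --pt "1.6 2.4 0.6 0 0 -4.7 0" --pt "1.4 2.5 0.6 0 0 -4.7 0"

```text
time: 1.7
eef_pos: [0.6053, -0.2122, 0.1344]
ee_rot: [-3.141, -0.0, 1.748]
contact_force: [-0.5, -0.2, -0.0]
width: 1.002
```

```bash
python3 - <<'E'
from plan import *
from m import *
plan([.604,-.2165,.05],99.3,4,0)
im=snap('side','side1.png'); 
for c,(ce,sz,a) in blobs(im,'blue',60): print(np.round(ce,1),np.round(sz,1))
cv2.imwrite('pics/c3.png',cv2.convertScaleAbs(cv2.resize(im[180:380,200:460],None,fx=3,fy=3,interpolation=cv2.INTER_CUBIC),alpha=1.5))
E
```

```text
pos [ 0.6053 -0.2122  0.1344] yaw [-1.7995e+02 -3.0000e-02  1.0014e+02] F [-0.5 -0.2 -0. ] w 1.002 t 1.7
[-0.1, -0.05, 2.11, -0.01, -0.01, 0.21, 0]
[-0.1, -0.05, 2.11, -0.01, -0.01, 0.21, 0]
[-0.1, -0.05, 2.11, -0.01, -0.01, 0.21, 0]
[-0.1, -0.05, 2.11, -0.01, -0.01, 0.21, 0]
[357.3 328.3] [34.   9.3]
[452.5 302.8] [ 6. 48.]
[125.2  39.4] [197.9  50.5]
```

View pics/c3.png

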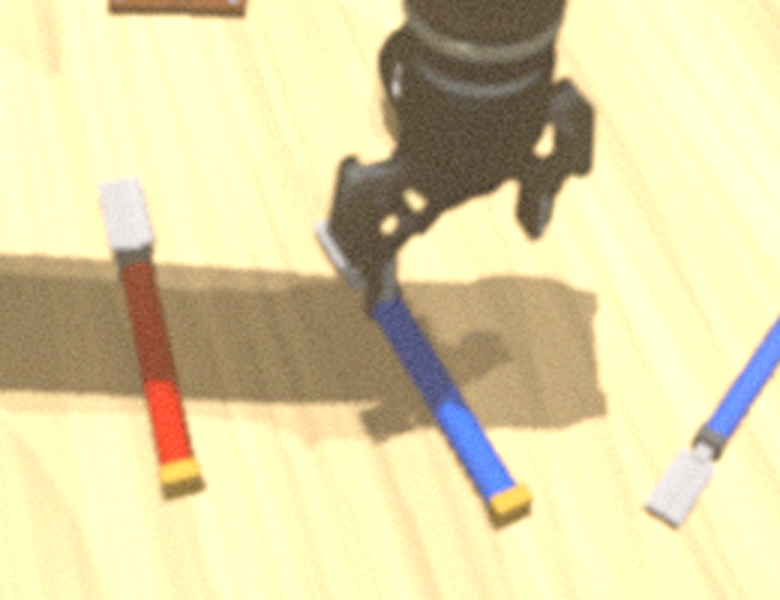

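The open gripper straddles the blue handle (fingers at crop (375,290) and (540,220)), with the red and small spatulas well clear. Descending and gripping.

drive_tool --pt "-0.1 0 3 0 0 0.4 0" --pt "-0.1 -0.1 3 0 0 0.4 0" --pt "-0.1 -0.1 3 0 0 0 0" --pt "-0.1 0 2 0 0 0 0" --pt "0 0 1.5 0 0 0 0" --pt "0 0 0.4 0 0 0 0" --pt "0 0 0 0 0 0 0" --pt "0 0 0 0 0 0 0"

```text
time: 2.55
eef_pos: [0.604, -0.2177, 0.0075]
ee_rot: [3.14, 0.001, 1.73]
contact_force: [0.5, -0.1, 0.5]
width: 1.005
```

drive_tool --pt "0 0 0 0 0 0 1" --pt "0 0 0 0 0 0 1" --pt "0 0 0 0 0 0 1" --pt "0 0 0 0 0 0 1" --pt "0 0 0 0 0 0 1" --pt "0 0 0 0 0 0 1" --pt "0 0 0 0 0 0 1" --pt "0 0 0 0 0 0 1"

```text
time: 3.35
eef_pos: [0.6037, -0.2175, 0.0068]
ee_rot: [3.141, 0.0, 1.73]
contact_force: [-0.9, -0.2, 4.9]
width: 0.234
```

Closed at about 20 mm with a small upward force: the grip is near the fingertips. I'll reopen and go 4 mm lower.

drive_tool --pt "0 0 0 0 0 0 0.4" --pt "0 0 0 0 0 0 0.4" --pt "0 0 0 0 0 0 0.4" --pt "0 0 0.2 0 0 0 0.4" --pt "0 0 0.2 0 0 0 0.4" --pt "0 0 0 0 0 0 0.4" --pt "0 0 0 0 0 0 1" --pt "0 0 0 0 0 0 1"

```text
time: 4.15
eef_pos: [0.6033, -0.2174, 0.0023]
ee_rot: [3.142, 0.0, 1.73]
contact_force: [-0.5, 0.2, 0.3]
width: 0.273
```

drive_tool --pt "0 0 0 0 0 0 1" --pt "0 0 0 0 0 0 1" --pt "0 0 0 0 0 0 1" --pt "0 0 0 0 0 0 1"

```text
time: 4.55
eef_pos: [0.6035, -0.2174, 0.0026]
ee_rot: [3.141, 0.0, 1.73]
contact_force: [-0.4, 0.8, 3.3]
width: 0.229
```

drive_tool --pt "0 0 -1 0 0 0 1" --pt "0 0 -3 0 0 0 1" --pt "0 0 -3 0 0 0 1" --pt "0 0 -3 0 0 0 1" --pt "0 0 -3 0 0 0 1" --pt "0 0 -2 0 0 0 1" --pt "0 0 0 0 0 0 1" --pt "0 0 0 0 0 0 1"

```text
time: 5.35
eef_pos: [0.6033, -0.2174, 0.152]
ee_rot: [3.142, 0.0, 1.73]
contact_force: [1.0, 0.5, -2.2]
width: 0.237
```

```bash
python3 - <<'E'
from plan import *
plan([.545,.262,.15],72,16,1)
im=snap('side','side2.png'); 
cv2.imwrite('pics/c4.png',cv2.convertScaleAbs(cv2.resize(im[120:380,200:500],None,fx=2.3,fy=2.3,interpolation=cv2.INTER_CUBIC),alpha=1.6))
E
```

```text
pos [ 0.6033 -0.2174  0.152 ] yaw [180.     0.    99.14] F [ 1.   0.5 -2.2] w 0.237 t 5.35
[3.02, 0.12, 0.01, 0.0, 0.0, 1.7, 1]
[3.02, 0.03, 0.01, 0.0, 0.0, 1.7, 1]
[3.02, -0.06, 0.01, 0.0, 0.0, 1.7, 1]
[3.01, -0.15, 0.01, 0.0, 0.0, 1.7, 1]
[3.01, -0.24, 0.01, 0.0, 0.0, 1.7, 1]
[3.0, -0.33, 0.01, 0.0, 0.0, 1.7, 1]
[2.99, -0.42, 0.01, 0.0, 0.0, 1.7, 1]
[2.98, -0.51, 0.01, 0.0, 0.0, 1.7, 1]
[2.96, -0.59, 0.01, 0.0, 0.0, 1.7, 1]
[2.94, -0.68, 0.01, 0.0, 0.0, 1.7, 1]
[2.92, -0.77, 0.01, 0.0, 0.0, 1.7, 1]
[2.89, -0.85, 0.01, 0.0, 0.0, 1.7, 1]
[2.87, -0.94, 0.01, 0.0, 0.0, 1.7, 1]
[2.84, -1.02, 0.01, 0.0, 0.0, 1.7, 1]
[2.81, -1.11, 0.01, 0.0, 0.0, 1.7, 1]
[2.77, -1.19, 0.01, 0.0, 0.0, 1.7, 1]
```

View pics/c4.png

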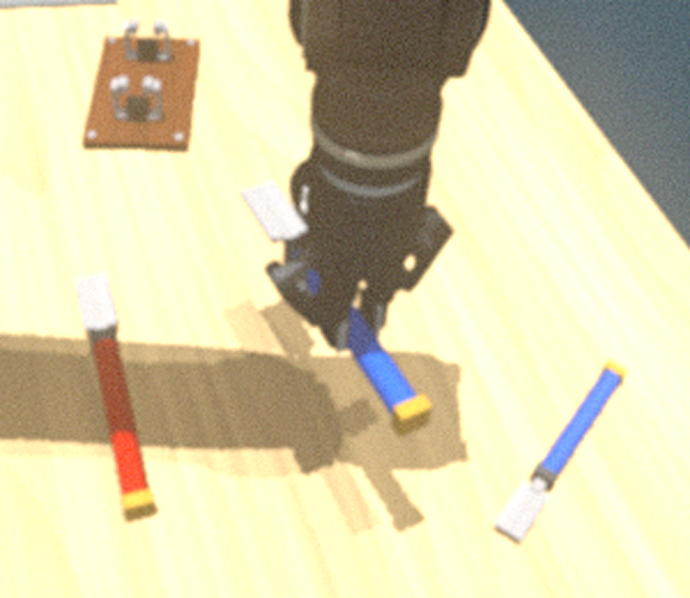

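The spatula is held level across the jaws (brass butt at crop (410,410), blade at (272,210)). Carrying it over the holder.

drive_tool --pt "3 0.1 0 0 0 1.7 1" --pt "3 0 0 0 0 1.7 1" --pt "3 -0.1 0 0 0 1.7 1" --pt "3 -0.1 0 0 0 1.7 1" --pt "3 -0.2 0 0 0 1.7 1" --pt "3 -0.3 0 0 0 1.7 1" --pt "3 -0.4 0 0 0 1.7 1" --pt "3 -0.5 0 0 0 1.7 1"

```text
time: 6.2
eef_pos: [0.5736, 0.023, 0.1501]
ee_rot: [-3.138, 0.0, 1.492]
contact_force: [0.4, 0.3, -1.5]
width: 0.233
```

drive_tool --pt "3 -0.6 0 0 0 1.7 1" --pt "2.9 -0.7 0 0 0 1.7 1" --pt "2.9 -0.8 0 0 0 1.7 1" --pt "2.9 -0.9 0 0 0 1.7 1" --pt "2.9 -0.9 0 0 0 1.7 1" --pt "2.8 -1.0 0 0 0 1.7 1" --pt "2.8 -1.1 0 0 0 1.7 1" --pt "2.7 -1.2 0 0 0 1.7 1"

```text
time: 7.0
eef_pos: [0.5442, 0.2614, 0.1501]
ee_rot: [-3.139, 0.002, 1.254]
contact_force: [1.6, -0.2, -1.1]
width: 0.234
```

```bash
python3 - <<'E'
from plan import *
plan([.545,.262,.08],72,3,1)
E
```

```text
pos [0.5442 0.2614 0.1501] yaw [-1.7986e+02  1.4000e-01  7.1880e+01] F [ 1.6 -0.2 -1.1] w 0.234 t 7.0
[0.03, 0.03, 2.34, -0.05, 0.05, -0.04, 1]
[0.03, 0.02, 2.34, -0.05, 0.05, -0.04, 1]
[0.03, 0.02, 2.34, -0.05, 0.05, -0.04, 1]
```

drive_tool --pt "0 0.1 3 0 0 0 1" --pt "0.1 0 3 0 0 0 1" --pt "0 0 2 0 0 0 1" --pt "0 0 0.4 0 0 0 1" --pt "0 0 0 0 0 0 1" --pt "0 0 0 0 0 0 1"

```text
time: 7.6
eef_pos: [0.547, 0.2613, 0.0689]
ee_rot: [3.141, -0.0, 1.255]
contact_force: [-0.4, -0.4, -1.2]
width: 0.235
```

```bash
python3 - <<'E'
from plan import *
from m import *
plan([.545,.262,.065],72,1,1)
out=[]
for n,(x0,y0) in(('top',(130,150)),('side',(160,60))):
    im=snap(n,n+'3.png')
    for c,(ce,sz,a) in blobs(im,'blue',15):
        if abs(ce[0]-(225 if n=='top' else 260))<80 and abs(ce[1]-(231 if n=='top' else 145))<80:
            X=onz(n,*ce,.075); print(n,np.round(ce,1),np.round(sz,1),a,X.round(4))
    out.append(cv2.resize(im[y0:y0+160,x0:x0+160],None,fx=2.5,fy=2.5,interpolation=cv2.INTER_CUBIC))
cv2.imwrite('pics/c5.png',cv2.convertScaleAbs(np.hstack(out),alpha=1.7))
E
```

```text
pos [0.547  0.2613 0.0689] yaw [ 1.7998e+02 -2.0000e-02  7.1930e+01] F [-0.4 -0.4 -1.2] w 0.235 t 7.6
[0.0, -0.21, 0.39, 0.02, -0.02, -0.07, 1]
top [236.5 235.2] [22.5  7.3] 17.35402488708496 [0.5347 0.2216 0.075 ]
```

View pics/c5.png

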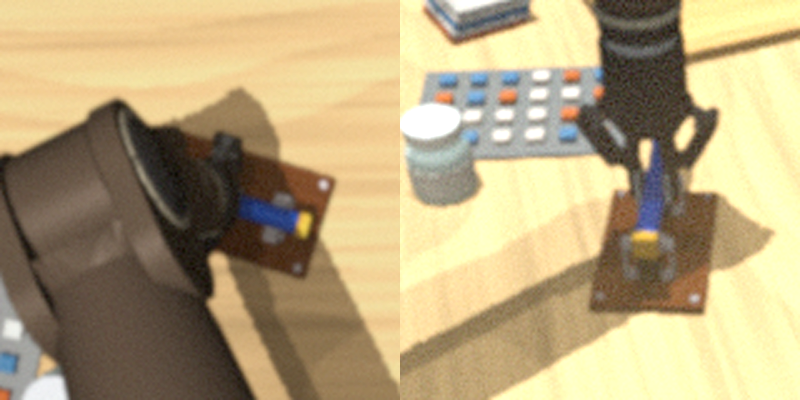

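The butt end shows in both views: brass at top crop (303,223) and side crop (645,245). It sits over the near clip, slightly right of the clip's middle. I'll use the brass end for the axial offset.

```bash
python3 - <<'E'
from m import *
yw=np.radians(72); ax=np.array([np.cos(yw),np.sin(yw)]); nn=np.array([ax[1],-ax[0]])
C={'top':np.array([.5463,.2634]),'side':np.array([.5443,.2602])}
for n,c0 in(('top',(251,239)),('side',(258,156))):
    h=cv2.cvtColor(cv2.imread(f'pics/{n}3.png'),cv2.COLOR_BGR2HSV)
    m=cv2.inRange(h,(20,170,90),(32,255,255)); k,lab,st,ce=cv2.connectedComponentsWithStats(m)
    for i in range(1,k):
        if st[i][4]>5 and np.hypot(*(ce[i]-c0))<15:
            for z in(.078,.090):
                d=onz(n,*ce[i],z)[:2]-C[n]; print(n,ce[i].round(1),st[i].tolist(),z,'axial',(d@ax).round(4),'lat',(d@nn).round(4))
E
```

```text
top [253.  236.7] [252, 235, 3, 4, 6] 0.078 axial -0.0836 lat 0.0106
top [253.  236.7] [252, 235, 3, 4, 6] 0.09 axial -0.0851 lat 0.0112
side [256.3 154.9] [255, 154, 4, 3, 7] 0.078 axial -0.0684 lat -0.0018
side [256.3 154.9] [255, 154, 4, 3, 7] 0.09 axial -0.0829 lat 0.0008
```

```bash
python3 - <<'E'
from m import *
yw=np.radians(72); ax=np.array([np.cos(yw),np.sin(yw)]); nn=np.array([ax[1],-ax[0]])
C={'top':np.array([.5463,.2634]),'side':np.array([.5443,.2602])}
for n,c0 in(('top',(251,239)),('side',(258,157))):
    im=cv2.imread(f'pics/{n}3.png').astype(int); 
    m=((im[:,:,1]-im[:,:,0]>45)&(im[:,:,2]-im[:,:,0]>55)).astype(np.uint8)
    w=np.zeros_like(m); w[c0[1]-12:c0[1]+13,c0[0]-9:c0[0]+10]=1
    k,lab,st,ce=cv2.connectedComponentsWithStats(m*w)
    for i in range(1,k):
        if st[i][4]>8:
            for z in(.078,.090):
                d=onz(n,*ce[i],z)[:2]-C[n]; print(n,ce[i].round(1),st[i].tolist(),z,'axial',(d@ax).round(4),'lat',(d@nn).round(4))
E
```

```text
top [251.4 239.3] [249, 235, 6, 10, 37] 0.078 axial -0.0817 lat 0.0032
top [251.4 239.3] [249, 235, 6, 10, 37] 0.09 axial -0.0832 lat 0.0039
side [257.  154.5] [253, 153, 10, 4, 29] 0.078 axial -0.067 lat -0.0003
side [257.  154.5] [253, 153, 10, 4, 29] 0.09 axial -0.0815 lat 0.0023
```

The axial offset is about 1.5 mm, the lateral one about 2 mm, and the handle is skewed about 0.5°. I'll correct these and lower to just above the lips.

drive_tool --pt "0.15 -0.2 0 0 0 0.5 1" --pt "0 0 0 0 0 0 1" --pt "0 0 0.5 0 0 0 1" --pt "0 0 0.5 0 0 0 1" --pt "0 0 0.2 0 0 0 1" --pt "0 0 0.2 0 0 0 1" --pt "0 0 0 0 0 0 1" --pt "0 0 0 0 0 0 1"

```text
time: 8.5
eef_pos: [0.5454, 0.2634, 0.0549]
ee_rot: [3.141, -0.001, 1.247]
contact_force: [-1.2, -1.2, 5.5]
width: 0.233
```

Contact came at the expected height (axis about 64 mm), with little side force. Pressing down.

drive_tool --pt "0 0 0.2 0 0 0 1" --pt "0 0 0.2 0 0 0 1" --pt "0 0 0.2 0 0 0 1" --pt "0 0 0 0 0 0 1"

```text
time: 8.9
eef_pos: [0.5462, 0.2642, 0.0501]
ee_rot: [3.14, -0.003, 1.247]
contact_force: [-1.9, 0.1, 9.8]
width: 0.23
```

drive_tool --pt "0 0 0.2 0 0 0 1" --pt "0 0 0.2 0 0 0 1" --pt "0 0 0.2 0 0 0 1" --pt "0 0 0 0 0 0 1"

```text
time: 9.3
eef_pos: [0.5458, 0.2642, 0.0433]
ee_rot: [3.141, -0.003, 1.247]
contact_force: [-1.2, 2.9, 6.1]
width: 0.231
```

drive_tool --pt "0 0 0.2 0 0 0 1" --pt "0 0 0.2 0 0 0 1" --pt "0 0 0.2 0 0 0 1" --pt "0 0 0 0 0 0 1"

```text
time: 9.7
eef_pos: [0.5449, 0.2633, 0.0355]
ee_rot: [-3.141, 0.001, 1.247]
contact_force: [-0.1, 1.3, -2.0]
width: 0.236
```

drive_tool --pt "0 0 0.2 0 0 0 1" --pt "0 0 0.2 0 0 0 1" --pt "0 0 0 0 0 0 1" --pt "0 0 0 0 0 0 1"

```text
time: 10.1
eef_pos: [0.545, 0.2633, 0.0353]
ee_rot: [3.141, -0.001, 1.247]
contact_force: [-9.5, -3.0, 20.9]
width: 0.228
```

```bash
python3 - <<'E'
from plan import *
plan([.545,.262,.033],72,1,1)
out=[]
for n,(x0,y0) in(('top',(130,150)),('side',(180,70))):
    im=snap(n,n+'4.png'); out.append(cv2.resize(im[y0:y0+140,x0:x0+140],None,fx=2.85,fy=2.85,interpolation=cv2.INTER_CUBIC))
cv2.imwrite('pics/c6.png',cv2.convertScaleAbs(np.hstack(out),alpha=1.7))
E
```

```text
pos [0.545  0.2633 0.0353] yaw [ 1.7995e+02 -7.0000e-02  7.1440e+01] F [-9.5 -3.  20.9] w 0.228 t 10.1
[-0.13, 0.04, 0.23, 0.05, -0.07, -0.56, 1]
```

View pics/c6.png

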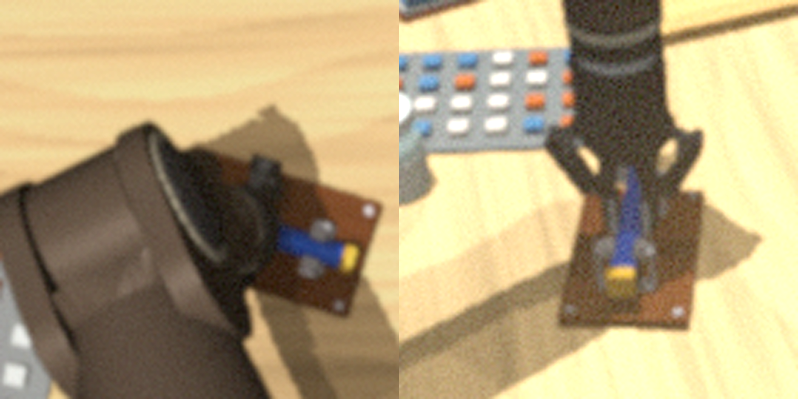

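Both views show the handle between the lips, with the near clip closed over the blue at side crop (625,250). The tool stopped at z = 0.0353 with 21 N, the predicted home depth of 0.0356. I'll ease off the press, open and rise.

drive_tool --pt "0 0 -0.2 0 0 0 1" --pt "0 0 -0.1 0 0 0 1" --pt "0 0 0 0 0 0 0" --pt "0 0 0 0 0 0 0" --pt "0 0 0 0 0 0 0" --pt "0 0 0 0 0 0 0" --pt "0 0 0 0 0 0 0" --pt "0 0 0 0 0 0 0"

```text
time: 11.0
eef_pos: [0.5453, 0.2633, 0.0352]
ee_rot: [3.142, 0.0, 1.247]
contact_force: [-0.2, 0.2, -0.1]
width: 1.001
```

drive_tool --pt "0 0 0 0 0 0 0" --pt "0 0 -1 0 0 0 0" --pt "0 0 -2 0 0 0 0" --pt "0 0 -3 0 0 0 0" --pt "0 0 -4 0 0 0 0" --pt "-2 0 -4 0 0 0 0" --pt "-4 0 -2 0 0 0 0" --pt "-4 0 0 0 0 0 0"

```text
time: 11.8
eef_pos: [0.5147, 0.1685, 0.1999]
ee_rot: [3.136, -0.004, 1.248]
contact_force: [0.3, -0.5, -0.3]
width: 1.003
```

drive_tool --pt "-4 0 0 0 0 0 0" --pt "-4 0 0 0 0 0 0" --pt "-4 0 0 0 0 0 0" --pt "-4 0 0 0 0 0 0" --pt "-4 0 0 0 0 0 0" --pt "-2 0 0 0 0 0 0" --pt "0 0 0 0 0 0 0" --pt "0 0 0 0 0 0 0"

```text
time: 12.6
eef_pos: [0.4435, -0.0401, 0.196]
ee_rot: [3.14, -0.001, 1.246]
contact_force: [-0.0, -0.4, -0.8]
width: 0.999
```

```bash
python3 - <<'E'
from m import *
out=[]
yw=np.radians(72); ax=np.array([np.cos(yw),np.sin(yw)]); nn=np.array([ax[1],-ax[0]])
C={'top':np.array([.5463,.2634]),'side':np.array([.5443,.2602])}
for n,(x0,y0) in(('top',(140,150)),('side',(190,80))):
    im=snap(n,n+'5.png'); out.append(cv2.resize(im[y0:y0+130,x0:x0+130],None,fx=3,fy=3,interpolation=cv2.INTER_CUBIC))
    for c,(ce,sz,a) in blobs(im,'blue',20):
        d=onz(n,*ce,.045)[:2]-C[n]
        print(n,np.round(ce),np.round(sz,1),'axial',(d@ax).round(4),'lat',(d@nn).round(4))
    print([(np.round(r[0],1),np.round(r[1],1)) for c,r in blobs(im,'red',100)])
cv2.imwrite('pics/c7.png',cv2.convertScaleAbs(np.hstack(out),alpha=1.7))
E
```

```text
top [220. 230.] [59.1  8.2] axial 0.0039 lat -0.0002
top [421. 131.] [42.4  3.8] axial -0.4078 lat 0.3913
[]
side [452. 303.] [ 6.4 47.7] axial -0.4303 lat 0.3911
side [259. 155.] [8.2 3.8] axial -0.0286 lat -0.0034
side [263. 132.] [ 5.3 14.7] axial 0.0614 lat -0.0025
side [94. 28.] [ 57. 151.] axial 0.6074 lat -0.6247
[(array([251.5, 300.2]), array([65.7,  8.4]))]
```

View pics/c7.png

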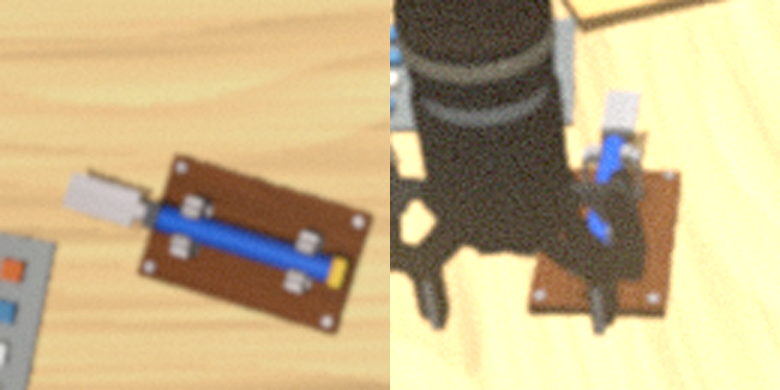

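In the top view the handle lies along both clips with the jaws over it. It may be a few mm off toward the blade (top gives +3.9). The arm hides the side view, so I'll move clear and check from there, along with height.

drive_tool --pt "-4 0 0 0 0 0 0" --pt "-4 0 0 0 0 0 0" --pt "-4 0 0 0 0 0 0" --pt "-4 0 0 0 0 0 0" --pt "-4 0 0 0 0 0 0" --pt "-2 0 0 0 0 0 0" --pt "0 0 0 0 0 0 0" --pt "0 0 0 0 0 0 0"

```text
time: 13.5
eef_pos: [0.3738, -0.2479, 0.1952]
ee_rot: [-3.141, -0.001, 1.247]
contact_force: [-0.4, 0.2, -0.1]
width: 1.0
```

```bash
python3 - <<'E'
from m import *
yw=np.radians(72); ax=np.array([np.cos(yw),np.sin(yw)]); nn=np.array([ax[1],-ax[0]])
C={'top':np.array([.5463,.2634]),'side':np.array([.5443,.2602])}
out=[];ct={}
for n,(x0,y0) in(('top',(140,150)),('side',(210,90))):
    im=snap(n,n+'6.png'); out.append(cv2.resize(im[y0:y0+130,x0:x0+130] if n=='top' else im[y0:y0+98,x0:x0+98],(390,390),interpolation=cv2.INTER_CUBIC))
    for c,(ce,sz,a) in blobs(im,'blue',20):
        p=c[:,0,:]; P2=np.array([onz(n,*q,.047)[:2]-C[n] for q in p]); 
        d=onz(n,*ce,.045)[:2]-C[n]
        if np.linalg.norm(d)<.1: ct[n]=ce; print(n,np.round(ce,1),np.round(sz,1),'axial',(P2@ax).min().round(4),(P2@ax).max().round(4),'lat',(P2@nn).min().round(4),(P2@nn).max().round(4))
    print('red',[(np.round(r[0],1),np.round(r[1],1)) for c,r in blobs(im,'red',100)])
    # handle ends, brass
    B=im.astype(int); m=((B[:,:,1]-B[:,:,0]>45)&(B[:,:,2]-B[:,:,0]>55)).astype(np.uint8)
    for z in (.045,.057): print(n,'expected butt block',proj(n,[*(C[n]-.081*ax),z]).round(1),'front block',proj(n,[*(C[n]+.081*ax),z]).round(1))
if len(ct)==2:
    o1,d1=ray('top',*ct['top']);o2,d2=ray('side',*ct['side'])
    s=np.linalg.lstsq(np.c_[d1,-d2],o2-o1,rcond=None)[0]; print((o1+d1*s[0]).round(4),(o2+d2*s[1]).round(4))
cv2.imwrite('pics/c8.png',cv2.convertScaleAbs(np.hstack(out),alpha=1.7))
E
```

```text
top [220.3 230.4] [59.1  8.2] axial -0.0709 0.078 lat -0.0102 0.0102
red [(array([383., 269.]), array([56.,  6.]))]
top expected butt block [252.5 240.2] front block [191.1 221.4]
top expected butt block [251.9 240.3] front block [189.9 221.3]
side [261.4 143.7] [ 7.  36.4] axial -0.0536 0.0855 lat -0.0094 0.0082
red [(array([250.7, 294.7]), array([21.7,  8.6]))]
side expected butt block [257.5 169.4] front block [264.6 127.7]
side expected butt block [257.1 165.5] front block [264.3 123.8]
[0.5473 0.2658 0.052 ] [0.5464 0.2659 0.052 ]
```

View pics/c8.png

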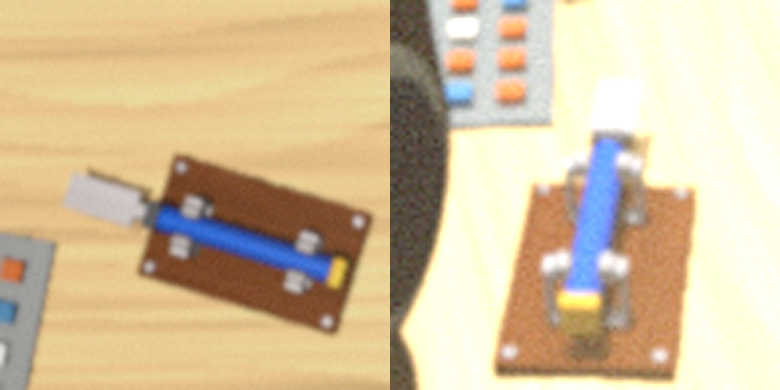

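Both views show the handle home in both clips, with the lips above it at both ends. In the side view the butt block's centre is at row 168.7, against 168.6 predicted for fully home, and the far blue end at 125.2 against about 124.6. A handle still on the lips would read about 6 px higher. It is 3 mm off centre along the axis, which is within "centred", so it doesn't justify gripping it again. The red spatula has not moved in the top view. Handing in.

```bash
python3 - <<'E'
from h import *
a,b=cv2.imread('pics/top0.png'),cv2.imread('pics/top6.png')
print('bowl diff',cv2.absdiff(a[145:198,292:346],b[145:198,292:346]).mean(),'red diff',cv2.absdiff(a[258:280,318:422],b[258:280,318:422]).mean(),'bg',cv2.absdiff(a[70:100,100:400],b[70:100,100:400]).mean())
print(sign_off())
E
```

```text
bowl diff 4.781271837875612 red diff 13.82983682983683 bg 5.291925925925926
the job is handed in; nothing more can be done
None
```

The blue spatula is seated in both clips of the holder and released. I handed the job in at about 13.6 s of the 40 s allowed, with the arm clear and touching nothing.

- **Grip:** I took the larger of the two blue spatulas by the middle of its handle. The first grip was too near the fingertips, so I reopened and gripped 4 mm lower.
- **Pressing:** I pressed straight down. Force rose to about 10 N, dropped as the jaws snapped shut, then reached 21 N on the stops. That was at tool height 35.3 mm, against 35.6 mm predicted for fully home.
- **Seating check:** Both views show the lips closed over the handle at both ends. The end positions match a fully home handle to within about 1 pixel, and sideways it is centred. Triangulating the visible blue gave 52 mm instead of 45. I put that down to the brass block hiding part of the handle, because the end positions and the stop contact both say home.
- **Off centre:** The handle sits about 3 mm off along its axis, toward the blade. I left that alone.
- **Red spatula and bowl:** The bowl region of the top image is unchanged to within noise. The red spatula's measured position is also unchanged. Its image region did differ more than noise (13.8 against 5.3), which I take to be the arm's shadow, but I did not confirm that.

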